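# Eject the charged pack and set it in the tray

## Task

The bar-shaped battery pack is seated down in the leaning slot of the charging dock. Press the dock's ejector lever all the way down so that the pack rises, then take the pack by its broad faces, draw it out and set it down gently in the shallow metal tray, lying inside it on its long edge or on a broad face. Leave the other things on the bench where they are.

Things in the scene. Friction and masses are not known exactly. Their poses are not given: they have to be found in the camera images.
- pack_center (a point): centre of the loose black hard-case battery pack without leads, a bar 25 mm thick (its own x), 138 mm long (its own y), 47 mm high (its own z), about 0.22 kg. At the start it is in the dock's slot with its top 2 mm below the mouth; its own z is the direction in which it rises and is drawn out. Only the 25 mm thickness is narrow enough to grasp.
- dock: grey charging dock fixed to the bench, base plate 105 x 170 mm, origin at the base's underside on the bench, its x points from the lever side to the back, roughly away from the robot, y along the slot. Its top stays below 110 mm. The slot for the pack is 142 x 29 mm inside, with 8 mm walls, and leans 0.55 rad (31.5 degrees) from vertical towards -x of the dock: the direction out of it is (-0.523, 0, 0.853) in the dock's axes.
- dock_mouth (a point): centre of the slot's mouth, level with the rim of its walls, 95 mm above the bench and 20 mm towards -x from the dock's origin; its axes are those of the dock.
- eject_pad (a point): centre of the top face of the black finger pad (34 mm x 36 mm) at the end of the ejector lever, which sticks out from the dock's low -x side, 25 mm towards -y from the middle. It moves with the lever: about 84 mm above the bench when up, 37 mm when right down, on an arc of 80 mm radius, moving horizontally less than 8 mm.
- eject (a joint): ejector lever, 0 = up as at the start, 0.60 rad = pressed down to its stop. Pushing the pad down with about 7 N (up to 10 N) swings it; it is stiff and stays where it is left. It lifts the pack in proportion, by 30 mm at 0.60 rad, so that 28 mm of the pack then stands out of the mouth; pushing hard on the raised pack would push it back down.
- tray: shallow open aluminium tray with a dark liner, fixed on the bench, 100 mm (its x) by 220 mm (its y) outside, 14 mm high, walls 4 mm, inner floor 4 mm above its origin, which is under its centre on the bench. Between the dock and the tray stands a large wheel of the model truck (about 205 mm high): carry the pack over it.
- blk_tape: bystander: black roll of tape, 64 mm across, 18 mm high; origin under its centre. Leave alone.
- nose_pliers: bystander: pliers with blue handles, 138 x 85 x 11 mm, lying; origin under the centre. Leave alone.
- white_spool: bystander: white spool, 70 mm across, 51 mm high, standing; origin under its centre. Leave alone.
- glue_bottle: bystander: small amber bottle, 33 mm across, 90 mm high; origin under its centre. Leave alone.

How it is judged:
By the outcome, as a careful person would: the job done as asked, in the order asked, and still so for the second after the job is handed in, with the robot touching nothing.
It also fails if it takes over 58 s, if anything falls off the work surface, if the arm or the gripper's body presses on something with over 40 N, if the wrist force passes 120 N, or if a joint passes its speed limit or range.

## Robot

A 6-joint arm with a two-finger parallel gripper is mounted at the origin on a cart in front of the work surface, level with it; the furniture and walls round the work are solid. World frame = base frame: x ahead of the robot, y to its left, z up, the work surface at z = 0. Lengths are in m, angles in rad, forces in N, time in s.
With the tool pointing down it reaches from about 0.3 to 0.85 m from the base axis. Payload 5.4 kg.
Tool frame: the origin (TCP) lies at the very end of the fingers, on their centre line; the grasp point (between the pads) lies 19 mm behind it; z points along the fingers, y is the line along which they close (so a half turn about z gives the same grasp; the last joint's range is limited). The gripper opens to 85 mm and grips with 20 to 120 N. Pads are 22 mm wide; open, the fingers measure 114 mm over their backs; the gripper's body (76 mm by 85 mm) begins 54 mm behind the grasp point. The pads swing forward as they close: fully open they stand 13 mm farther back than shut.
Start: joints at [1.087, 0.158, 1.597, -0, 1.386, -0.21], TCP at [0.155, 0.554, 0.231] pointing down, gripper open.
Joint ranges: [-2.91, 2.91], [-0.94, 2.29], [0.18, 2.7], [-1.29, 4.43], [0.17, 2.64], [-3, 3]. Speed limits (rad/s): [2.57, 2.57, 3.14, 3.14, 3.14, 3.14].

## Interface

Orientations are given as a 3x3 rotation matrix whose columns are the frame's x, y, z axes.
In Python, from plant import bot gives the robot as it stands. The module is installed in compiled form; this text tells all that it offers.
- The arm moves only by the tool carry_out, never from a script. Its argument "series" is a list that holds one entry, the list of rows, each a list of 6 numbers: the shift along the tool's x, y, z as a fraction of full scale, then the turn, a rotation vector about the tool's x, y, z as a fraction of full scale. In form: [[[tx, ty, tz, wx, wy, wz], ...]]. A call has exactly 10 rows; each row is the pose to reach, as a shift and turn from the pose commanded when the call began, along the tool's axes at that moment; what a row does not reach only later rows make up. Full scale, the value 1, is 10 cm for a shift and pi/2 rad for a turn. A row lasts 1/10 s, in which the tool goes at most 50 mm and 8.59 degrees, less where a joint would pass 70% of its speed; a pose out of reach is approached as far as the arm can. A call with a number of a shift or a turn outside -1 to 1 is refused whole. A call with a gripper value outside its range is refused whole. "claw" is the gripper command: -1 is shut, 1 is fully open, values between are in proportion, set as the call begins (left out, the last holds). The fingers move at their own pace and stop on an object; "newtons" is the grip in N (left out, the last holds). Time passes only in rows, so rows that repeat a pose let the fingers close, or fill a call up. It gives the time, the measured TCP pose, the force, the opening and the grip force at its end, in the units of the state.
- bot.read_state(): the state, without advancing time (a new reading comes with each control period).
- bot.grab_frame(name): name is "scene" or "side" or "wrist"; returns the picture (384x512x3 uint8, blue, green, red); there is no depth.
- bot.camera_model(name): a dict with "fx", "fy", "cx", "cy" (pixels), "k1" (the pictures are not rectified: a ray, as slopes to the right and down, at radius r is drawn at 1 + k1 r^2 times it, then the intrinsics apply), "R" (3x3) and "t" (3): a world point X has camera coordinates R X + t. Camera axes: x right, y down, z forward; pixel columns grow to the right and rows downward; lengths in m; the calibration is good to about 2 mm. A picture is of the moment at which its call begins: read the wrist's pose just before it. camera_model takes no time and is no camera call; for the wrist camera it gives the pose at the moment of the call.
- bot.close_job(): hands the job in; it is judged then, once.
The state is a dict: "time_s": time; "q": joint angles; "joint_vel": joint speeds; "joint_torque": joint torques, N m; "ee_pos": TCP position; "ee_rot": TCP orientation; "wrist_force": force on the tool from outside, world axes, zero at the start; "torque": the same for the moment, N m; "width": opening from 0.0 (shut) to 1.0 (fully open); "gripper_force": force on a finger pad.
Only numpy, scipy, OpenCV 4.12 (cv2) and the standard library are available. Lean on these libraries where they do the work, as an engineer would, in place of code of your own. Each camera call takes 0.05 s, during which the arm holds its last target. There are 200 camera calls.

## Working session

There is one attempt and no reset: what is moved stays moved. The work goes in short steps, Python scripts to look and compute and a tool call to move; the robot and the scene stay as the last step left them, time stands still between calls to the robot, and variables do not carry over. Pictures are saved under pics/ and viewed, at most 10 in all, crops included, and the job is handed in when it is done.

Besides the shell and the picture viewer there is one more tool, called after ">>>" in YAML: its name, and indented under it one key for each argument. carry_out: Moves the arm, as the interface text tells. Its arguments: {"type":"object","properties":{"series":{"type":"array","items":{"type":"array","items":{"type":"array","items":{"type":"number","minimum":-1,"maximum":1}}}},"claw":{"type":"number"},"newtons":{"type":"number"}},"required":["series"]}

```bash
mkdir -p pics; cat > h.py <<'E'
import numpy as np, cv2, json
from plant import bot
def snap(n,f):
    m=bot.camera_model(n); im=bot.grab_frame(n); cv2.imwrite(f'pics/{f}.png',im)
    np.savez(f'pics/{f}.npz',**{k:np.array(v) for k,v in m.items()}); return im
def cam(f): return dict(np.load(f'pics/{f}.npz'))
def ray(m,u,v):
    K=np.array([[m['fx'],0,m['cx']],[0,m['fy'],m['cy']],[0,0,1]],float)
    p=cv2.undistortPoints(np.array([[[u,v]]],float),K,np.array([float(m['k1']),0,0,0]))[0,0]
    R=m['R'];d=R.T@np.array([p[0],p[1],1]);return -R.T@m['t'],d/np.linalg.norm(d)
def onz(m,u,v,z):
    o,d=ray(m,u,v);return o+d*(z-o[2])/d[2]
def tri(m1,p1,m2,p2):
    o1,d1=ray(m1,*p1);o2,d2=ray(m2,*p2)
    s=np.linalg.lstsq(np.stack([d1,-d2],1),o2-o1,rcond=None)[0]
    a=o1+s[0]*d1;b=o2+s[1]*d2;return (a+b)/2,np.linalg.norm(a-b)
def proj(m,X):
    c=m['R']@np.array(X)+m['t'];x=c[:2]/c[2];x=x*(1+m['k1']*(x@x))
    return x*[m['fx'],m['fy']]+[m['cx'],m['cy']]
np.set_printoptions(precision=4,suppress=True)
E
python3 - <<'E'
from h import *
a=[snap(n,n+'0') for n in('scene','side','wrist')]
for n in('scene0','side0'):
    m=cam(n);print(-m['R'].T@m['t'],m['fx'],m['R'][2])
cv2.imwrite('pics/all0.png',cv2.resize(np.vstack([np.hstack(a[:2]),np.hstack([a[2],a[2]*0])]),(800,600)))
E
```

```text
[-0.2167 -0.5103  0.8382] 373.5489357922971 [ 0.5908  0.4805 -0.6481]
[-0.0523 -0.8412  0.8745] 423.3716045159001 [ 0.3833  0.6879 -0.6164]
```

View pics/all0.png

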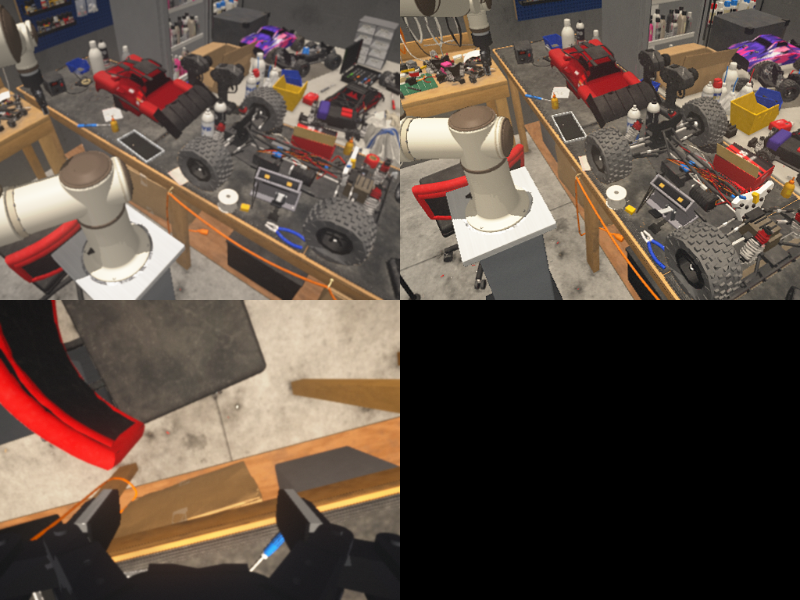

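The overview shows the dock near scene (352,240) and side (860-512=~345,255), and the tray near scene (180,187). The wheel at about (262,205) stands between them. I'll enlarge both regions.

```bash
python3 - <<'E'
from h import *
a=cv2.imread('pics/scene0.png');b=cv2.imread('pics/side0.png')
c1=cv2.resize(a[195:295,300:433],(400,300),interpolation=cv2.INTER_CUBIC)
c2=cv2.resize(b[205:305,285:418],(400,300),interpolation=cv2.INTER_CUBIC)
c3=cv2.resize(a[150:225,130:230],(400,300),interpolation=cv2.INTER_CUBIC)
c4=cv2.resize(b[125:200,170:270],(400,300),interpolation=cv2.INTER_CUBIC)
cv2.imwrite('pics/c0.png',np.vstack([np.hstack([c1,c2]),np.hstack([c3,c4])]))
E
```

```text
(no output)
```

View pics/c0.png

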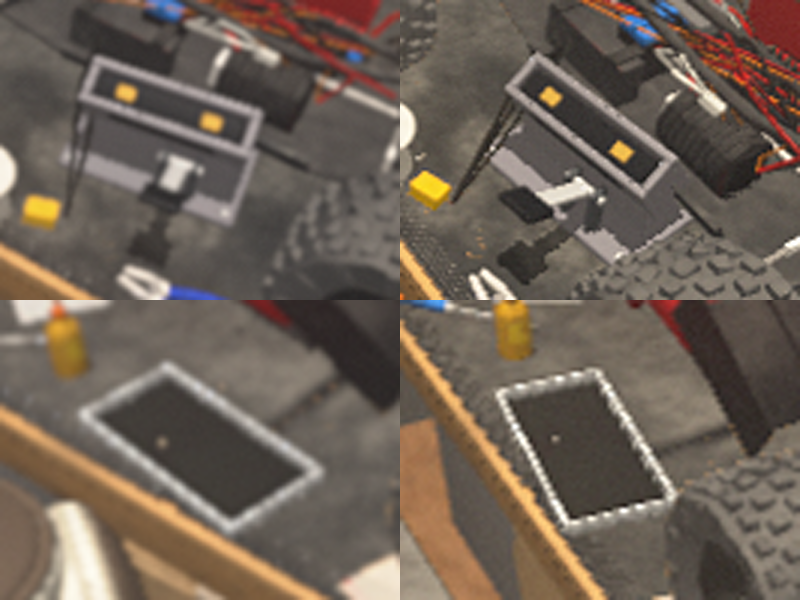

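The crop shows the slot rim, the two yellow pack dots, the lever pad and the tray outline in both views. I'll triangulate the corners.

```bash
python3 - <<'E'
from h import *
A=cam('scene0');B=cam('side0')
def f(c,s,o): return (c[0]/s+o[0],c[1]/s+o[1])
L={'TL':((93,57),(133,53)),'TR':((263,113),(278,163)),'BR':((245,153),(250,188)),'BL':((80,103),(106,90)),'dotL':((126,93),(151,97)),'dotR':((211,122),(222,152)),
'padTL':((146,180),None)}
P={}
for k,(a,b) in L.items():
    if b: P[k],e=tri(A,f(a,400/133,(300,195)),B,f(b,400/133,(285,205)));print(k,P[k],e)
d=lambda a,b:np.linalg.norm(P[a]-P[b])
print(d('TL','TR'),d('BL','BR'),d('TL','BL'),d('TR','BR'),np.mean([P[k] for k in('TL','TR','BR','BL')],0))
# pad black top: scene center (168,194)?, side (525-400,205)
print('pad',tri(A,f((168,192),3.0075,(300,195)),B,f((126,205),3.0075,(285,205))))
T=[]
for a,b in (((80,112),(97,95)),((167,63),(200,71)),((322,171),(275,195)),((230,230),(167,230))):
    pa=f(a,4,(130,150));pb=f(b,4,(170,125));p,e=tri(A,pa,B,pb);T.append(onz(A,*pa,.012)/2+onz(B,*pb,.012)/2);print(p,e,onz(A,*pa,.012),onz(B,*pb,.012))
T=np.array(T);print('tray',T.mean(0),np.linalg.norm(np.diff(T,axis=0),axis=1), [np.arctan2(*(T[i]-T[j])[[1,0]]) for i,j in((0,3),(1,2))])
s=bot.read_state();print(s['ee_rot'],s['time_s'],s['wrist_force'],s['ee_pos'])
m=bot.camera_model('wrist');R=np.array(s['ee_rot']);c=-np.array(m['R']).T@m['t'];print('camera in tool',R.T@(c-s['ee_pos']),R.T@np.array(m['R']).T,m['fx'])
E
```

```text
TL [ 0.5015 -0.2181  0.1052] 0.000802820704313584
TR [ 0.5309 -0.3746  0.1019] 0.003055620702637084
BR [ 0.505  -0.374   0.0789] 0.006511223148008659
BL [ 0.4687 -0.2262  0.0796] 0.003925210424250086
dotL [ 0.4913 -0.2599  0.0922] 0.0002044734721245214
dotR [ 0.5047 -0.3383  0.0918] 0.00018849740902132512
0.15924670609221067 0.15215319297966 0.042425843634708985 0.03462562617070116 [ 0.5015 -0.2982  0.0914]
pad (array([ 0.4045, -0.3445,  0.0938]), np.float64(0.005190997165651387))
[0.3727 0.4297 0.0055] 0.003628020783685416 [0.37   0.4246 0.012 ] [0.3679 0.4175 0.012 ]
[0.4754 0.4257 0.0013] 0.0018808898328651195 [0.4676 0.415  0.012 ] [0.468  0.4089 0.012 ]
[0.4354 0.1875 0.0217] 0.0030470867085127832 [0.4413 0.1942 0.012 ] [0.4424 0.2011 0.012 ]
[0.3463 0.2102 0.0051] 0.0013175262068621564 [0.3424 0.2049 0.012 ] [0.3426 0.2011 0.012 ]
tray [0.4053 0.3084 0.012 ] [0.0993 0.2158 0.0995] [np.float64(1.4497641650235347), np.float64(1.4502124744076104)]
[[-0.9627  0.2704 -0.0007]
 [ 0.2704  0.9627 -0.0014]
 [ 0.0003 -0.0015 -1.    ]] 0.15 [ 0.2327 -0.8507  0.3941] [0.1553 0.5531 0.2305]
camera in tool [ 0.0658 -0.     -0.1429] [[ 0.001  -0.9646 -0.2636]
 [ 1.      0.0008  0.0008]
 [-0.0006 -0.2636  0.9646]] 334.80641253304236
```

```bash
cat >> h.py <<'E'
from scipy.spatial.transform import Rotation as Ro
def down(yaw): # tool down, y axis at yaw
    y=np.array([np.cos(yaw),np.sin(yaw),0]);z=np.array([0,0,-1.]);return np.stack([np.cross(y,z),y,z],1)
def grasp(yaw,tilt=0.55):
    c,s=np.cos(yaw),np.sin(yaw);D=np.array([[c,-s,0],[s,c,0],[0,0,1]])
    ct,st=np.cos(tilt),np.sin(tilt);y=D@[ct,0,st];z=D@[st,0,-ct];return np.stack([np.cross(y,z),y,z],1)
def delta(p,R,P,Q):
    return np.r_[R.T@(np.array(P)-p)/.1, Ro.from_matrix(R.T@Q).as_rotvec()/(np.pi/2)]
def plan(p,R,wps):
    out=[]
    for P,Q in wps:
        for _ in range(20):
            d=delta(p,R,P,Q)
            k=max(1,np.abs(d[:3]).max(),np.abs(d[3:]).max()/.8)
            d=np.round(d/k,2);out.append(d);p=p+R@d[:3]*.1;R=R@Ro.from_rotvec(d[3:]*np.pi/2).as_matrix()
            print(d.tolist(),p.round(3))
            if k==1:break
    return p,R
def now():
    s=bot.read_state();print('t',s['time_s'],'p',np.array(s['ee_pos']),'F',np.array(s['wrist_force']),'w',s['width'],s['gripper_force'],'q',np.array(s['q']));return np.array(s['ee_pos']),np.array(s['ee_rot'])
E
python3 - <<'E'
from h import *
A=cam('scene0');B=cam('side0')
f=lambda c,o:(c[0]/3.0075+o[0],c[1]/3.0075+o[1])
print(onz(A,*f((168,194),(300,195)),.084),onz(B,*f((126,205),(285,205)),.084))
p,R=now()
plan(p,R,[((.37,.22,.28),R),((.41,-.02,.28),R),((.40,-.22,.26),down(.5)),((.41,-.33,.2),down(.18))])
E
```

```text
[ 0.4138 -0.3418  0.084 ] [ 0.4075 -0.3404  0.084 ]
t 0.15 p [0.1553 0.5531 0.2305] F [ 0.2327 -0.8507  0.3941] w 1.0007236766773895 0.0 q [ 1.0869  0.1589  1.598  -0.      1.3862 -0.21  ]
[-1.0, -0.89, -0.17, 0.0, 0.0, 0.0] [0.227 0.44  0.248]
[-1.0, -0.88, -0.16, 0.0, 0.0, 0.0] [0.3   0.329 0.264]
[-0.97, -0.86, -0.16, 0.0, 0.0, 0.0] [0.37 0.22 0.28]
[-0.47, -1.0, 0.0, 0.0, 0.0, 0.0] [0.388 0.111 0.28 ]
[-0.47, -1.0, 0.0, 0.0, 0.0, 0.0] [0.407 0.002 0.28 ]
[-0.09, -0.2, 0.0, 0.0, 0.0, 0.0] [ 0.41 -0.02  0.28]
[-0.23, -1.0, 0.1, -0.0, 0.0, 0.26] [ 0.405 -0.122  0.27 ]
[-0.58, -0.79, 0.1, -0.0, 0.0, 0.25] [ 0.4  -0.22  0.26]
[-1.0, -0.43, 0.6, -0.0, 0.0, 0.2] [ 0.41  -0.329  0.201]
[-0.01, 0.0, 0.01, -0.0, 0.0, 0.0] [ 0.41 -0.33  0.2 ]
```

>>> carry_out:
  series:
    - [[-0.1, -0.09, -0.04, 0, 0, 0], [-0.2, -0.18, -0.08, 0, 0, 0], [-0.3, -0.27, -0.12, 0, 0, 0], [-0.4, -0.36, -0.16, 0, 0, 0], [-0.5, -0.45, -0.2, 0, 0, 0], [-0.6, -0.54, -0.24, 0, 0, 0], [-0.7, -0.63, -0.28, 0, 0, 0], [-0.8, -0.72, -0.32, 0, 0, 0], [-0.9, -0.81, -0.36, 0, 0, 0], [-1, -0.9, -0.4, 0, 0, 0]]
  claw: -1

```text
time_s: 1.15
ee_pos: [0.228, 0.4389, 0.2716]
ee_rot: [[-0.963, 0.27, 0.0], [0.27, 0.963, -0.0], [-0.0, -0.0, -1.0]]
wrist_force: [0.8, -0.3, 0.8]
width: 0.001
gripper_force: 0.0
```

>>> carry_out:
  series:
    - [[-0.1, -0.09, -0.01, 0, 0, 0], [-0.2, -0.18, -0.02, 0, 0, 0], [-0.3, -0.27, -0.03, 0, 0, 0], [-0.4, -0.36, -0.04, 0, 0, 0], [-0.5, -0.45, -0.05, 0, 0, 0], [-0.6, -0.54, -0.06, 0, 0, 0], [-0.7, -0.63, -0.07, 0, 0, 0], [-0.8, -0.72, -0.08, 0, 0, 0], [-0.9, -0.81, -0.09, 0, 0, 0], [-1, -0.9, -0.1, 0, 0, 0]]

```text
time_s: 2.15
ee_pos: [0.2999, 0.3252, 0.2814]
ee_rot: [[-0.963, 0.27, 0.0], [0.27, 0.963, 0.0], [-0.0, 0.0, -1.0]]
wrist_force: [-0.5, -0.1, 0.7]
width: -0.002
gripper_force: 0.0
```

>>> carry_out:
  series:
    - [[-0.1, -0.09, 0, 0, 0, 0], [-0.2, -0.18, 0, 0, 0, 0], [-0.3, -0.27, 0, 0, 0, 0], [-0.4, -0.36, 0, 0, 0, 0], [-0.5, -0.45, 0, 0, 0, 0], [-0.6, -0.54, 0, 0, 0, 0], [-0.7, -0.63, 0, 0, 0, 0], [-0.8, -0.72, 0, 0, 0, 0], [-0.9, -0.81, 0, 0, 0, 0], [-1, -0.9, 0, 0, 0, 0]]

```text
time_s: 3.15
ee_pos: [0.3717, 0.2115, 0.2813]
ee_rot: [[-0.963, 0.27, 0.0], [0.27, 0.963, 0.0], [-0.0, 0.0, -1.0]]
wrist_force: [0.7, 0.7, 1.1]
width: -0.001
gripper_force: 0.0
```

>>> carry_out:
  series:
    - [[-0.05, -0.1, 0, 0, 0, 0], [-0.1, -0.2, 0, 0, 0, 0], [-0.15, -0.3, 0, 0, 0, 0], [-0.2, -0.4, 0, 0, 0, 0], [-0.25, -0.5, 0, 0, 0, 0], [-0.3, -0.6, 0, 0, 0, 0], [-0.35, -0.7, 0, 0, 0, 0], [-0.4, -0.8, 0, 0, 0, 0], [-0.45, -0.9, 0, 0, 0, 0], [-0.5, -1, 0, 0, 0, 0]]

```text
time_s: 4.15
ee_pos: [0.3926, 0.1018, 0.2813]
ee_rot: [[-0.963, 0.27, -0.0], [0.27, 0.963, -0.0], [0.0, -0.0, -1.0]]
wrist_force: [-0.1, 0.9, -0.8]
width: 0.001
gripper_force: 0.0
```

>>> carry_out:
  series:
    - [[-0.05, -0.1, 0, 0, 0, 0], [-0.1, -0.2, 0, 0, 0, 0], [-0.15, -0.3, 0, 0, 0, 0], [-0.2, -0.4, 0, 0, 0, 0], [-0.25, -0.5, 0, 0, 0, 0], [-0.3, -0.6, 0, 0, 0, 0], [-0.35, -0.7, 0, 0, 0, 0], [-0.4, -0.8, 0, 0, 0, 0], [-0.45, -0.9, 0, 0, 0, 0], [-0.5, -1, 0, 0, 0, 0]]

```text
time_s: 5.15
ee_pos: [0.4136, -0.008, 0.2813]
ee_rot: [[-0.963, 0.27, -0.0], [0.27, 0.963, 0.0], [0.0, 0.0, -1.0]]
wrist_force: [-0.0, -0.4, 0.0]
width: 0.001
gripper_force: 0.0
```

```bash
python3 - <<'E'
from h import *
p,R=now()
plan(p,R,[((.40,-.24,.26),down(.5)),((.41,-.34,.2),down(.18))])
E
```

```text
t 5.15 p [ 0.4136 -0.008   0.2813] F [-0.0441 -0.3576  0.013 ] w 0.0011810110853010681 0.0 q [-0.3134 -0.3148  1.9443  0.      1.5122 -1.6104]
[-0.22, -1.0, 0.09, -0.0, -0.0, 0.22] [ 0.408 -0.11   0.272]
[-0.63, -1.0, 0.11, -0.0, -0.0, 0.26] [ 0.401 -0.228  0.261]
[-0.1, -0.07, 0.01, -0.0, -0.0, 0.03] [ 0.4  -0.24  0.26]
[-0.92, -0.39, 0.6, -0.0, -0.0, 0.2] [ 0.41 -0.34  0.2 ]
```

>>> carry_out:
  series:
    - [[-0.02, -0.1, 0.01, 0, 0, 0.02], [-0.04, -0.2, 0.02, 0, 0, 0.04], [-0.06, -0.3, 0.03, 0, 0, 0.06], [-0.09, -0.4, 0.04, 0, 0, 0.09], [-0.11, -0.5, 0.05, 0, 0, 0.11], [-0.13, -0.6, 0.06, 0, 0, 0.13], [-0.15, -0.7, 0.07, 0, 0, 0.15], [-0.18, -0.8, 0.08, 0, 0, 0.18], [-0.2, -0.9, 0.09, 0, 0, 0.2], [-0.22, -1, 0.1, 0, 0, 0.22]]

```text
time_s: 6.15
ee_pos: [0.4076, -0.1102, 0.2712]
ee_rot: [[-0.813, 0.583, -0.0], [0.583, 0.813, 0.0], [0.0, -0.0, -1.0]]
wrist_force: [-0.2, -0.3, -0.4]
width: 0.002
gripper_force: 0.0
```

>>> carry_out:
  series:
    - [[-0.07, -0.1, 0.01, 0, 0, 0.03], [-0.14, -0.2, 0.02, 0, 0, 0.06], [-0.21, -0.3, 0.03, 0, 0, 0.09], [-0.28, -0.4, 0.04, 0, 0, 0.12], [-0.35, -0.5, 0.05, 0, 0, 0.15], [-0.42, -0.6, 0.06, 0, 0, 0.18], [-0.49, -0.7, 0.07, 0, 0, 0.21], [-0.56, -0.8, 0.08, 0, 0, 0.24], [-0.63, -0.9, 0.09, 0, 0, 0.27], [-0.7, -1, 0.1, 0, 0, 0.29]]

```text
time_s: 7.15
ee_pos: [0.4066, -0.2324, 0.2612]
ee_rot: [[-0.473, 0.881, -0.0], [0.881, 0.473, 0.0], [0.0, -0.0, -1.0]]
wrist_force: [0.5, -0.2, -0.0]
width: 0.001
gripper_force: 0.0
```

>>> carry_out:
  series:
    - [[-0.1, -0.03, 0.06, 0, 0, 0.02], [-0.2, -0.06, 0.12, 0, 0, 0.04], [-0.3, -0.1, 0.18, 0, 0, 0.06], [-0.4, -0.13, 0.24, 0, 0, 0.08], [-0.5, -0.16, 0.3, 0, 0, 0.1], [-0.6, -0.2, 0.36, 0, 0, 0.12], [-0.7, -0.24, 0.42, 0, 0, 0.14], [-0.8, -0.28, 0.48, 0, 0, 0.16], [-0.9, -0.32, 0.54, 0, 0, 0.18], [-0.98, -0.36, 0.6, 0, 0, 0.2]]

```text
time_s: 8.15
ee_pos: [0.4217, -0.3357, 0.2008]
ee_rot: [[-0.178, 0.984, 0.0], [0.984, 0.178, -0.0], [-0.0, 0.0, -1.0]]
wrist_force: [0.5, 0.0, 0.4]
width: -0.004
gripper_force: 0.0
```

```bash
python3 - <<'E'
from h import *
p,R=now();im=snap('wrist','w1');m=cam('w1')
for X in((.41,-.341,.084),(.498,-.299,.095)):print(proj(m,X))
E
```

```text
t 8.15 p [ 0.4217 -0.3357  0.2008] F [0.457  0.045  0.4306] w -0.0039587577184426095 0.0 q [-0.8967  0.0902  1.7332 -0.      1.3181 -1.0757]
[236.7795 189.0074]
[360.8002 159.8856]
```

View pics/w1.png

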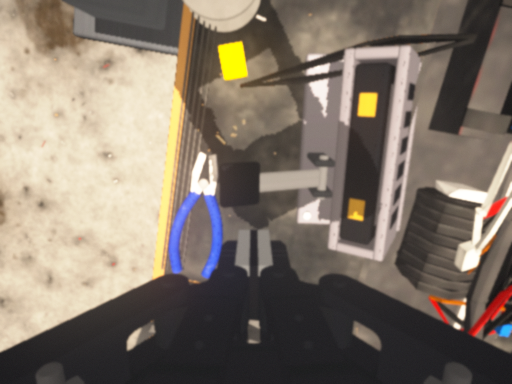

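The wrist view shows the pad at (240,185) and the pack dots at (367,105) and (356,210). The rim runs from about (344,48) to (330,250) on the front, and the pliers lie left of the pad.

```bash
python3 - <<'E'
from h import *
im=cv2.imread('pics/w1.png');m=cam('w1');h=cv2.cvtColor(im,cv2.COLOR_BGR2HSV)
y=cv2.inRange(h,(18,120,100),(35,255,255));y[:,:300]=0;y[:,420:]=0
n,l,st,c=cv2.connectedComponentsWithStats(y);D=[c[i] for i in range(1,n) if st[i,4]>60]
b=cv2.inRange(im,(0,0,0),(45,45,45));b=cv2.morphologyEx(b,cv2.MORPH_OPEN,np.ones((9,9)));b=b[140:225,200:275]
n,l,st,cc=cv2.connectedComponentsWithStats(b);print('pad',[(st[i],cc[i]+[200,140]) for i in range(1,n) if st[i,4]>400])
P=[onz(m,*d,.0933) for d in D];print(D,P)
v=P[0]-P[1];print('yaw',np.arctan2(-v[0],v[1]),'L',np.linalg.norm(v),'mid',(P[0]+P[1])/2)
print('pad',onz(m,240,185,.084))
for n,px in(('frontrim',[(344,48),(330,250)]),('inner L',[(357,60),(344,241)]),('inner R',[(394,63),(376,245)])):
    for z in (.083,.1068):
        a,b2=[onz(m,*q,z) for q in px];print(n,z,a,b2,np.linalg.norm(a-b2),np.arctan2(-(a-b2)[0],(a-b2)[1]))
E
```

```text
pad []
[array([367.0114, 104.2023]), array([355.7917, 209.3045])] [array([ 0.4924, -0.2588,  0.0933]), array([ 0.505 , -0.338 ,  0.0933])]
yaw 0.15801942123904658 L 0.08026402376013722 mid [ 0.4987 -0.2984  0.0933]
pad [ 0.412  -0.3373  0.084 ]
frontrim 0.083 [ 0.4689 -0.223   0.083 ] [ 0.4967 -0.38    0.083 ] 0.1593860166495876 0.17574590991599562
frontrim 0.1068 [ 0.4635 -0.2274  0.1068] [ 0.4889 -0.37    0.1068] 0.144831900066089 0.17574590991599556
inner L 0.083 [ 0.4802 -0.2293  0.083 ] [ 0.5064 -0.3698  0.083 ] 0.14298896230872254 0.1838175934725753
inner L 0.1068 [ 0.4739 -0.233   0.1068] [ 0.4976 -0.3608  0.1068] 0.1299321203639871 0.18381759347257506
inner R 0.083 [ 0.5075 -0.2263  0.083 ] [ 0.534  -0.3686  0.083 ] 0.14471105190765976 0.18392688109107314
inner R 0.1068 [ 0.4987 -0.2304  0.1068] [ 0.5227 -0.3596  0.1068] 0.131496959701471 0.1839268810910736
```

>>> carry_out:
  series:
    - [[0, -0.03, 0.15, 0, 0, 0], [0, -0.06, 0.3, 0, 0, 0], [0, -0.1, 0.45, 0, 0, 0], [0, -0.11, 0.6, 0, 0, 0], [0, -0.11, 0.75, 0, 0, 0], [0, -0.11, 0.85, 0, 0, 0], [0, -0.11, 0.92, 0, 0, 0], [0, -0.11, 0.98, 0, 0, 0], [0, -0.11, 1, 0, 0, 0], [0, -0.11, 1, 0, 0, 0]]

```text
time_s: 9.2
ee_pos: [0.4108, -0.3368, 0.1014]
ee_rot: [[-0.181, 0.984, 0.0], [0.984, 0.181, -0.0], [-0.0, 0.0, -1.0]]
wrist_force: [0.1, 0.6, 0.5]
width: 0.002
gripper_force: 0.0
```

>>> carry_out:
  series:
    - [[0, 0, 0.08, 0, 0, 0], [0, 0, 0.14, 0, 0, 0], [0, 0, 0.18, 0, 0, 0], [0, 0, 0.22, 0, 0, 0], [0, 0, 0.26, 0, 0, 0], [0, 0, 0.3, 0, 0, 0], [0, 0, 0.34, 0, 0, 0], [0, 0, 0.38, 0, 0, 0], [0, 0, 0.42, 0, 0, 0], [0, 0, 0.46, 0, 0, 0]]

```text
time_s: 10.2
ee_pos: [0.4105, -0.3379, 0.0561]
ee_rot: [[-0.181, 0.983, -0.001], [0.983, 0.181, -0.002], [-0.002, -0.001, -1.0]]
wrist_force: [-5.5, -0.6, 6.9]
width: -0.001
gripper_force: 3.5
```

>>> carry_out:
  series:
    - [[0, 0, 0.03, 0, 0, 0], [0, 0, 0.06, 0, 0, 0], [0, 0, 0.09, 0, 0, 0], [0, 0, 0.11, 0, 0, 0], [0, 0, 0.13, 0, 0, 0], [0, 0, 0.14, 0, 0, 0], [0, 0, 0.15, 0, 0, 0], [0, 0, 0.16, 0, 0, 0], [0, 0, 0.17, 0, 0, 0], [0, 0, 0.17, 0, 0, 0]]

```text
time_s: 11.2
ee_pos: [0.4107, -0.3378, 0.0392]
ee_rot: [[-0.181, 0.983, -0.0], [0.983, 0.181, -0.002], [-0.002, -0.001, -1.0]]
wrist_force: [-3.5, -0.2, 7.0]
width: 0.0
gripper_force: 3.7
```

>>> carry_out:
  series:
    - [[0, 0, 0.01, 0, 0, 0], [0, 0, 0.02, 0, 0, 0], [0, 0, 0.025, 0, 0, 0], [0, 0, 0.03, 0, 0, 0], [0, 0, 0.035, 0, 0, 0], [0, 0, 0.035, 0, 0, 0], [0, 0, 0.035, 0, 0, 0], [0, 0, 0.035, 0, 0, 0], [0, 0, 0.035, 0, 0, 0], [0, 0, 0.035, 0, 0, 0]]

```text
time_s: 12.2
ee_pos: [0.4111, -0.338, 0.0384]
ee_rot: [[-0.182, 0.983, -0.001], [0.983, 0.182, -0.002], [-0.002, -0.001, -1.0]]
wrist_force: [-10.3, 7.3, 29.5]
width: -0.001
gripper_force: 15.0
```

```bash
python3 - <<'E'
from h import *
p,R=now();psi=.175;d=-grasp(psi)[:,2];M=np.array([.4995,-.298,.095])
p,R=plan(p,R,[(p+[-.005,.0,.1],R),(M+.1*d,grasp(psi))])
plan(p,R,[(M+.004*d,grasp(psi))])
E
```

```text
t 12.2 p [ 0.4111 -0.338   0.0384] F [-10.2906   7.2932  29.5219] w -0.0012898142463777663 14.968734858557582 q [-0.9145  0.289   1.8606 -0.0018  0.991  -1.0962]
[0.01, -0.05, -1.0, 0.0, 0.0, 0.0] [ 0.406 -0.338  0.138]
[0.22, 0.47, -0.42, -0.35, -0.0, 0.01] [ 0.448 -0.308  0.18 ]
[0.01, -0.0, 0.96, -0.0, 0.0, -0.0] [ 0.497 -0.298  0.098]
```

>>> carry_out:
  series:
    - [[0, 0, -0.06, 0, 0, 0], [0, 0, -0.15, 0, 0, 0], [0, -0.01, -0.27, 0, 0, 0], [0, -0.02, -0.4, 0, 0, 0], [0, -0.03, -0.53, 0, 0, 0], [0, -0.04, -0.66, 0, 0, 0], [0, -0.05, -0.78, 0, 0, 0], [0, -0.05, -0.88, 0, 0, 0], [0, -0.05, -0.95, 0, 0, 0], [0, -0.05, -1, 0, 0, 0]]

```text
time_s: 13.2
ee_pos: [0.4059, -0.3377, 0.1355]
ee_rot: [[-0.181, 0.984, 0.0], [0.984, 0.181, -0.0], [-0.0, 0.0, -1.0]]
wrist_force: [-0.1, -0.2, 0.5]
width: 0.002
gripper_force: 0.0
```

>>> carry_out:
  series:
    - [[0.02, 0.05, -0.04, -0.04, 0, 0], [0.04, 0.09, -0.08, -0.07, 0, 0], [0.06, 0.14, -0.13, -0.11, 0, 0], [0.08, 0.19, -0.17, -0.15, 0, 0], [0.11, 0.24, -0.21, -0.19, 0, 0], [0.13, 0.29, -0.25, -0.23, 0, 0], [0.16, 0.34, -0.3, -0.27, 0, 0.01], [0.19, 0.4, -0.35, -0.31, 0, 0.01], [0.21, 0.45, -0.4, -0.34, 0, 0.01], [0.22, 0.47, -0.42, -0.35, 0, 0.01]]
  claw: 0.3

```text
time_s: 14.2
ee_pos: [0.4477, -0.3071, 0.1765]
ee_rot: [[-0.166, 0.841, 0.515], [0.986, 0.138, 0.091], [0.005, 0.523, -0.852]]
wrist_force: [-0.7, -0.4, -0.2]
width: 0.648
gripper_force: 0.0
```

```bash
python3 - <<'E'
from h import *
p,R=now();im=snap('wrist','w2');m=cam('w2')
psi=.175;d=-grasp(psi)[:,2];M=np.array([.4995,-.298,.095]);print(proj(m,M+.028*d))
E
```

```text
t 14.2 p [ 0.4477 -0.3071  0.1765] F [-0.725  -0.3798 -0.2293] w 0.6475858720295941 0.0 q [-1.1303 -0.0858  2.0553  0.6035  1.0957 -1.5572]
[255.38   203.3666]
```

View pics/w2.png

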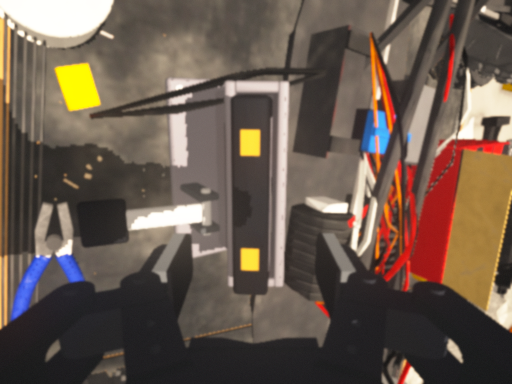

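```bash
python3 - <<'E'
from h import *
im=cv2.imread('pics/w2.png');m=cam('w2');h=cv2.cvtColor(im,cv2.COLOR_BGR2HSV)
y=cv2.inRange(h,(18,120,100),(35,255,255));y[:,:200]=0;y[:,300:]=0
n,l,st,c=cv2.connectedComponentsWithStats(y);D=[c[i] for i in range(1,n) if st[i,4]>60]
p,R=now();d=-grasp(.175)[:,2];T=np.array([.4995,-.298,.095])+.028*d
P=[]
for q in D:
    o,r=ray(m,*q);P.append(o+r*((T-o)@d)/(r@d))
mid=(P[0]+P[1])/2;print(D,P,np.linalg.norm(P[0]-P[1]),'tool',[(R.T@(x-p)) for x in P],R.T@(mid-p))
print(cam('w2')['cx'])
E
```

```text
t 14.25 p [ 0.4478 -0.3071  0.1766] F [1.0268 0.6486 0.5018] w 0.6528805778617253 0.0 q [-1.13   -0.0857  2.055   0.6034  1.0957 -1.557 ]
[array([249.5436, 142.0761]), array([249.4541, 258.9831])] [array([ 0.4752, -0.2612,  0.1171]), array([ 0.4884, -0.3409,  0.1166])] 0.08078655555974484 tool [array([ 0.0404, -0.0017,  0.069 ]), array([-0.0404, -0.002 ,  0.069 ])] [ 0.     -0.0018  0.069 ]
253.36843567972946
```

>>> carry_out:
  series:
    - [[0, -0.01, 0.12, 0, 0, 0], [0, -0.02, 0.26, 0, 0, 0], [0, -0.02, 0.4, 0, 0, 0], [0, -0.02, 0.54, 0, 0, 0], [0, -0.02, 0.66, 0, 0, 0], [0, -0.02, 0.76, 0, 0, 0], [0, -0.02, 0.84, 0, 0, 0], [0, -0.02, 0.9, 0, 0, 0], [0, -0.02, 0.93, 0, 0, 0], [0, -0.02, 0.93, 0, 0, 0]]

```text
time_s: 15.25
ee_pos: [0.4943, -0.2993, 0.0963]
ee_rot: [[-0.166, 0.841, 0.514], [0.986, 0.139, 0.09], [0.004, 0.522, -0.853]]
wrist_force: [0.3, -0.4, -0.0]
width: 0.648
gripper_force: 0.0
```

>>> carry_out:
  series:
    - [[0, 0, 0, 0, 0, 0], [0, 0, 0, 0, 0, 0], [0, 0, 0, 0, 0, 0], [0, 0, 0, 0, 0, 0], [0, 0, 0, 0, 0, 0], [0, 0, 0, 0, 0, 0], [0, 0, 0, 0, 0, 0], [0, 0, 0, 0, 0, 0], [0, 0, 0, 0, 0, 0], [0, 0, 0, 0, 0, 0]]
  claw: -1
  newtons: 60

```text
time_s: 16.25
ee_pos: [0.4944, -0.2997, 0.0969]
ee_rot: [[-0.166, 0.841, 0.515], [0.986, 0.14, 0.09], [0.003, 0.523, -0.852]]
wrist_force: [-2.2, -0.3, 4.9]
width: 0.283
gripper_force: 59.9
```

>>> carry_out:
  series:
    - [[0, 0, -0.04, 0, 0, 0], [0, 0, -0.1, 0, 0, 0], [0, 0, -0.18, 0, 0, 0], [0, 0, -0.28, 0, 0, 0], [0, 0, -0.4, 0, 0, 0], [0, 0, -0.52, 0, 0, 0], [0, 0, -0.64, 0, 0, 0], [0, 0, -0.76, 0, 0, 0], [0, 0, -0.88, 0, 0, 0], [0, 0, -1, 0, 0, 0]]

```text
time_s: 17.25
ee_pos: [0.4422, -0.3085, 0.1827]
ee_rot: [[-0.166, 0.841, 0.515], [0.986, 0.139, 0.09], [0.004, 0.522, -0.853]]
wrist_force: [-0.7, -0.0, -2.3]
width: 0.279
gripper_force: 59.3
```

```bash
python3 - <<'E'
from h import *
p,R=now();snap('side','s2')
p,R=plan(p,R,[((.425,-.30,.28),down(.175)),((.42,-.2,.30),down(.175)),((.41,.1,.30),down(.0)),((.405,.308,.20),down(-.121)),((.405,.308,.10),down(-.121))])
E
```

```text
t 17.25 p [ 0.4422 -0.3085  0.1827] F [-0.7031 -0.0192 -2.3317] w 0.27850121309551285 59.30914859287441 q [-1.1429 -0.1025  2.0571  0.5985  1.1137 -1.5592]
[0.12, 0.38, -0.91, 0.35, -0.0, -0.01] [ 0.425 -0.3    0.28 ]
[0.99, 0.13, -0.2, -0.0, 0.0, 0.0] [ 0.42 -0.2   0.3 ]
[1.0, 0.15, 0.0, -0.0, 0.0, 0.04] [ 0.417 -0.099  0.3  ]
[1.0, 0.08, 0.0, -0.0, 0.0, 0.04] [0.413 0.001 0.3  ]
[0.99, 0.02, 0.0, -0.0, 0.0, 0.04] [0.409 0.1   0.3  ]
[1.0, -0.03, 0.48, -0.0, 0.0, 0.04] [0.407 0.2   0.252]
[1.0, -0.09, 0.49, 0.0, 0.0, 0.03] [0.405 0.301 0.203]
[0.07, -0.01, 0.03, 0.0, 0.0, 0.0] [0.405 0.308 0.2  ]
[0.0, 0.0, 1.0, 0.0, 0.0, 0.0] [0.405 0.308 0.1  ]
[0.0, 0.0, 0.0, 0.0, 0.0, 0.0] [0.405 0.308 0.1  ]
```

View pics/s2.png

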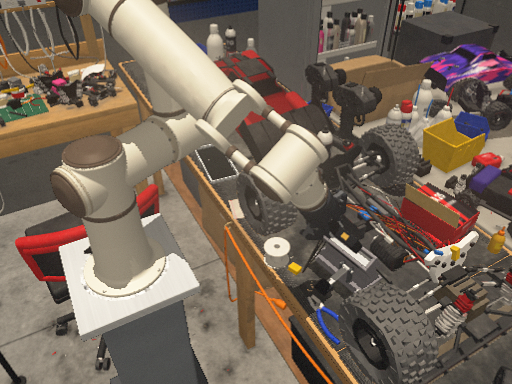

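The pack is out and held, with -2.3 N at the wrist, which matches its weight. Next I carry it high over the wheel.

>>> carry_out:
  series:
    - [[0.01, 0.03, -0.08, 0.02, 0, 0], [0.02, 0.07, -0.18, 0.05, 0, 0], [0.04, 0.11, -0.28, 0.09, 0, 0], [0.05, 0.16, -0.38, 0.13, 0, 0], [0.06, 0.2, -0.48, 0.17, 0, 0], [0.08, 0.25, -0.58, 0.21, 0, 0], [0.09, 0.29, -0.68, 0.25, 0, 0], [0.1, 0.32, -0.77, 0.29, 0, 0], [0.11, 0.35, -0.85, 0.32, 0, -0.01], [0.12, 0.38, -0.92, 0.35, 0, -0.01]]

```text
time_s: 18.3
ee_pos: [0.4255, -0.2993, 0.2807]
ee_rot: [[-0.181, 0.984, -0.001], [0.984, 0.181, -0.0], [0.0, -0.001, -1.0]]
wrist_force: [-0.1, -0.0, -2.7]
width: 0.287
gripper_force: 59.0
```

>>> carry_out:
  series:
    - [[0.1, 0.01, -0.03, 0, 0, 0], [0.2, 0.02, -0.06, 0, 0, 0], [0.3, 0.04, -0.09, 0, 0, 0], [0.4, 0.05, -0.12, 0, 0, 0], [0.5, 0.06, -0.15, 0, 0, 0], [0.6, 0.08, -0.18, 0, 0, 0], [0.7, 0.09, -0.21, 0, 0, 0], [0.8, 0.1, -0.24, 0, 0, 0], [0.9, 0.12, -0.27, 0, 0, 0], [1, 0.13, -0.3, 0, 0, 0]]

```text
time_s: 19.3
ee_pos: [0.4201, -0.198, 0.3103]
ee_rot: [[-0.181, 0.984, 0.0], [0.984, 0.181, 0.0], [0.0, 0.0, -1.0]]
wrist_force: [-1.3, -0.0, -2.4]
width: 0.284
gripper_force: 59.2
```

>>> carry_out:
  series:
    - [[0.1, 0.01, 0, 0, 0, 0], [0.2, 0.03, 0, 0, 0, 0.01], [0.3, 0.04, 0, 0, 0, 0.01], [0.4, 0.06, 0, 0, 0, 0.02], [0.5, 0.07, 0, 0, 0, 0.02], [0.6, 0.09, 0, 0, 0, 0.02], [0.7, 0.1, 0, 0, 0, 0.03], [0.8, 0.12, 0, 0, 0, 0.03], [0.9, 0.13, 0, 0, 0, 0.04], [1, 0.15, 0, 0, 0, 0.04]]

```text
time_s: 20.3
ee_pos: [0.4168, -0.097, 0.3101]
ee_rot: [[-0.119, 0.993, 0.0], [0.993, 0.119, -0.0], [-0.0, 0.0, -1.0]]
wrist_force: [0.0, -0.3, -2.2]
width: 0.282
gripper_force: 59.1
```

>>> carry_out:
  series:
    - [[0.1, 0.01, 0, 0, 0, 0], [0.2, 0.02, 0, 0, 0, 0.01], [0.3, 0.02, 0, 0, 0, 0.01], [0.4, 0.03, 0, 0, 0, 0.02], [0.5, 0.04, 0, 0, 0, 0.02], [0.6, 0.05, 0, 0, 0, 0.02], [0.7, 0.06, 0, 0, 0, 0.03], [0.8, 0.06, 0, 0, 0, 0.03], [0.9, 0.07, 0, 0, 0, 0.04], [1, 0.08, 0, 0, 0, 0.04]]

```text
time_s: 21.3
ee_pos: [0.4128, 0.0033, 0.3101]
ee_rot: [[-0.057, 0.998, 0.0], [0.998, 0.057, -0.0], [-0.0, 0.0, -1.0]]
wrist_force: [0.9, -0.5, -3.0]
width: 0.282
gripper_force: 59.1
```

>>> carry_out:
  series:
    - [[0.1, 0, 0, 0, 0, 0], [0.2, 0, 0, 0, 0, 0.01], [0.3, 0.01, 0, 0, 0, 0.01], [0.4, 0.01, 0, 0, 0, 0.02], [0.5, 0.01, 0, 0, 0, 0.02], [0.6, 0.01, 0, 0, 0, 0.02], [0.7, 0.01, 0, 0, 0, 0.03], [0.8, 0.02, 0, 0, 0, 0.03], [0.9, 0.02, 0, 0, 0, 0.04], [1, 0.02, 0, 0, 0, 0.04]]

```text
time_s: 22.3
ee_pos: [0.4092, 0.1033, 0.31]
ee_rot: [[0.006, 1.0, -0.0], [1.0, -0.006, -0.0], [-0.0, -0.0, -1.0]]
wrist_force: [-0.5, 0.7, -1.8]
width: 0.285
gripper_force: 59.1
```

>>> carry_out:
  series:
    - [[0.1, 0, 0, 0, 0, 0], [0.2, 0, 0, 0, 0, 0.01], [0.3, -0.01, 0, 0, 0, 0.01], [0.4, -0.01, 0, 0, 0, 0.02], [0.5, -0.01, 0, 0, 0, 0.02], [0.6, -0.02, 0, 0, 0, 0.02], [0.7, -0.02, 0, 0, 0, 0.03], [0.8, -0.02, 0, 0, 0, 0.03], [0.9, -0.03, 0, 0, 0, 0.04], [1, -0.03, 0, 0, 0, 0.04]]

```text
time_s: 23.3
ee_pos: [0.4069, 0.2033, 0.31]
ee_rot: [[0.069, 0.998, -0.0], [0.998, -0.069, -0.0], [-0.0, -0.0, -1.0]]
wrist_force: [-0.4, 0.2, -2.4]
width: 0.279
gripper_force: 59.1
```

```bash
python3 - <<'E'
from h import *
p,R=now()
plan(p,R,[((.405,.308,.26),down(-.121)),((.405,.308,.05),down(-.121))])
E
```

```text
t 23.3 p [0.4069 0.2033 0.31  ] F [-0.3948  0.2248 -2.3691] w 0.2788572567175497 59.105777121149 q [ 0.1966 -0.2064  1.8011 -0.      1.547   0.2656]
[1.0, -0.09, 0.48, -0.0, 0.0, 0.03] [0.405 0.304 0.262]
[0.04, -0.0, 0.02, -0.0, 0.0, 0.0] [0.405 0.308 0.26 ]
[0.0, -0.0, 1.0, -0.0, 0.0, 0.0] [0.405 0.308 0.16 ]
[0.0, -0.0, 1.0, -0.0, 0.0, 0.0] [0.405 0.308 0.06 ]
[0.0, -0.0, 0.1, -0.0, 0.0, 0.0] [0.405 0.308 0.05 ]
```

>>> carry_out:
  series:
    - [[0.12, -0.01, 0.0, 0, 0, 0], [0.24, -0.02, 0.0, 0, 0, 0.01], [0.36, -0.03, 0.02, 0, 0, 0.01], [0.48, -0.04, 0.08, 0, 0, 0.02], [0.6, -0.06, 0.16, 0, 0, 0.02], [0.72, -0.07, 0.26, 0, 0, 0.03], [0.83, -0.08, 0.38, 0, 0, 0.03], [0.93, -0.09, 0.5, 0, 0, 0.03], [1, -0.09, 0.6, 0, 0, 0.03], [1, -0.09, 0.7, 0, 0, 0.03]]

```text
time_s: 24.3
ee_pos: [0.4047, 0.3035, 0.2389]
ee_rot: [[0.115, 0.993, -0.001], [0.993, -0.115, -0.0], [-0.0, -0.001, -1.0]]
wrist_force: [0.6, 0.1, -2.7]
width: 0.282
gripper_force: 59.1
```

```bash
python3 - <<'E'
from h import *
p,R=now();a=snap('wrist','w3');b=snap('side','s3');c=snap('scene','c3')
z=lambda i,y,x:cv2.resize(i[y:y+150,x:x+200],(400,300))
cv2.imwrite('pics/v3.png',np.vstack([np.hstack([cv2.resize(a,(400,300)),z(b,80,120)]),np.hstack([z(c,100,90),z(c,150,250)])]))
E
```

```text
t 24.3 p [0.4047 0.3035 0.2389] F [ 0.5558  0.1105 -2.7256] w 0.2824884985847731 59.12278901785612 q [ 0.4041 -0.0277  1.7773  0.      1.3926  0.5196]
```

View pics/v3.png

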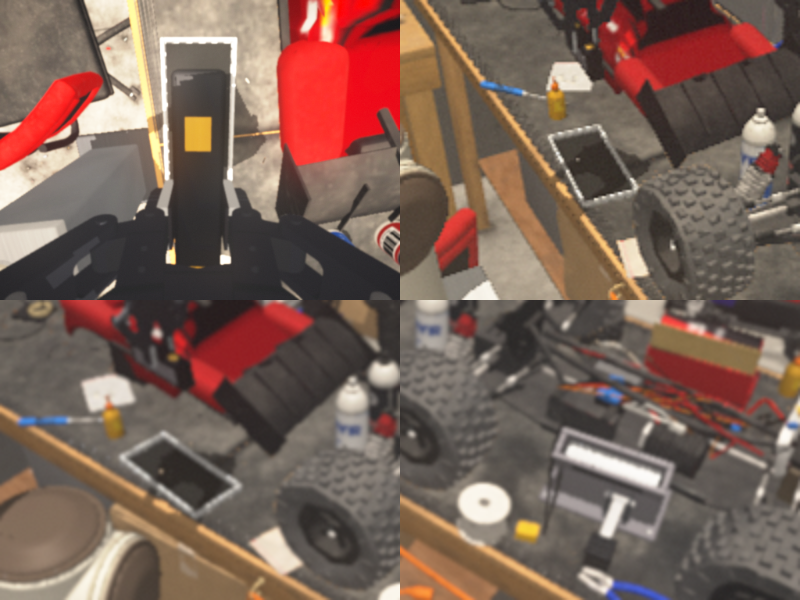

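The wrist view shows the pack (x about 199) centred over the tray (160–237). The dock is empty with its lever down. I'll lower it.

>>> carry_out:
  series:
    - [[0.01, 0, 0.08, 0, 0, 0], [0.02, 0, 0.18, 0, 0, 0], [0.03, 0, 0.29, 0, 0, 0], [0.04, 0, 0.4, 0, 0, 0], [0.04, 0, 0.51, 0, 0, 0], [0.04, 0, 0.62, 0, 0, 0], [0.04, 0, 0.73, 0, 0, 0], [0.04, 0, 0.83, 0, 0, 0], [0.04, 0, 0.92, 0, 0, 0], [0.04, 0, 1, 0, 0, 0]]

```text
time_s: 25.45
ee_pos: [0.4053, 0.3068, 0.1393]
ee_rot: [[0.116, 0.993, -0.0], [0.993, -0.116, -0.0], [-0.0, -0.0, -1.0]]
wrist_force: [0.1, -0.2, -2.6]
width: 0.281
gripper_force: 59.2
```

>>> carry_out:
  series:
    - [[0, 0, 0.12, 0, 0, 0], [0, 0, 0.24, 0, 0, 0], [0, 0, 0.36, 0, 0, 0], [0, 0, 0.48, 0, 0, 0], [0, 0, 0.6, 0, 0, 0], [0, 0, 0.7, 0, 0, 0], [0, 0, 0.78, 0, 0, 0], [0, 0, 0.84, 0, 0, 0], [0, 0, 0.88, 0, 0, 0], [0, 0, 0.9, 0, 0, 0]]

```text
time_s: 26.45
ee_pos: [0.4054, 0.3068, 0.0498]
ee_rot: [[0.116, 0.993, -0.0], [0.993, -0.116, -0.0], [-0.0, -0.0, -1.0]]
wrist_force: [-0.4, -0.2, -2.7]
width: 0.283
gripper_force: 59.2
```

>>> carry_out:
  series:
    - [[0, 0, 0.02, 0, 0, 0], [0, 0, 0.04, 0, 0, 0], [0, 0, 0.06, 0, 0, 0], [0, 0, 0.08, 0, 0, 0], [0, 0, 0.1, 0, 0, 0], [0, 0, 0.12, 0, 0, 0], [0, 0, 0.14, 0, 0, 0], [0, 0, 0.16, 0, 0, 0], [0, 0, 0.18, 0, 0, 0], [0, 0, 0.18, 0, 0, 0]]

```text
time_s: 27.45
ee_pos: [0.4051, 0.3067, 0.0317]
ee_rot: [[0.116, 0.993, -0.001], [0.993, -0.116, -0.0], [-0.0, -0.001, -1.0]]
wrist_force: [0.8, -0.5, -3.3]
width: 0.282
gripper_force: 59.2
```

Not touching yet, so I'll lower slowly.

>>> carry_out:
  series:
    - [[0, 0, 0.005, 0, 0, 0], [0, 0, 0.01, 0, 0, 0], [0, 0, 0.015, 0, 0, 0], [0, 0, 0.02, 0, 0, 0], [0, 0, 0.025, 0, 0, 0], [0, 0, 0.03, 0, 0, 0], [0, 0, 0.035, 0, 0, 0], [0, 0, 0.04, 0, 0, 0], [0, 0, 0.04, 0, 0, 0], [0, 0, 0.04, 0, 0, 0]]

```text
time_s: 28.45
ee_pos: [0.4054, 0.3068, 0.0281]
ee_rot: [[0.116, 0.993, -0.0], [0.993, -0.116, 0.0], [0.0, -0.0, -1.0]]
wrist_force: [-0.1, -0.3, -3.2]
width: 0.284
gripper_force: 59.2
```

>>> carry_out:
  series:
    - [[0, 0, 0.005, 0, 0, 0], [0, 0, 0.01, 0, 0, 0], [0, 0, 0.012, 0, 0, 0], [0, 0, 0.015, 0, 0, 0], [0, 0, 0.018, 0, 0, 0], [0, 0, 0.02, 0, 0, 0], [0, 0, 0.02, 0, 0, 0], [0, 0, 0.02, 0, 0, 0], [0, 0, 0.02, 0, 0, 0], [0, 0, 0.02, 0, 0, 0]]

```text
time_s: 29.45
ee_pos: [0.406, 0.3068, 0.0269]
ee_rot: [[0.116, 0.993, 0.001], [0.993, -0.116, -0.0], [0.0, 0.001, -1.0]]
wrist_force: [-2.1, -3.6, 6.8]
width: 0.281
gripper_force: 58.4
```

It is on the floor. Release and retreat straight up.

>>> carry_out:
  series:
    - [[0, 0, -0.005, 0, 0, 0], [0, 0, -0.005, 0, 0, 0], [0, 0, -0.005, 0, 0, 0], [0, 0, -0.005, 0, 0, 0], [0, 0, -0.005, 0, 0, 0], [0, 0, -0.005, 0, 0, 0], [0, 0, -0.005, 0, 0, 0], [0, 0, -0.005, 0, 0, 0], [0, 0, -0.005, 0, 0, 0], [0, 0, -0.005, 0, 0, 0]]
  claw: 0.3

```text
time_s: 30.45
ee_pos: [0.4054, 0.3068, 0.0266]
ee_rot: [[0.116, 0.993, -0.0], [0.993, -0.116, 0.0], [-0.0, -0.0, -1.0]]
wrist_force: [-0.1, -1.1, 0.1]
width: 0.651
gripper_force: 0.0
```

>>> carry_out:
  series:
    - [[0, 0, -0.05, 0, 0, 0], [0, 0, -0.12, 0, 0, 0], [0, 0, -0.2, 0, 0, 0], [0, 0, -0.3, 0, 0, 0], [0, 0, -0.42, 0, 0, 0], [0, 0, -0.55, 0, 0, 0], [0, 0, -0.68, 0, 0, 0], [0, 0, -0.8, 0, 0, 0], [0, 0, -0.92, 0, 0, 0], [0, 0, -1, 0, 0, 0]]

```text
time_s: 31.45
ee_pos: [0.4058, 0.307, 0.1281]
ee_rot: [[0.116, 0.993, 0.001], [0.993, -0.116, 0.001], [0.001, 0.001, -1.0]]
wrist_force: [-0.3, -0.2, 0.2]
width: 0.65
gripper_force: 0.0
```

```bash
python3 - <<'E'
from h import *
p,R=now();a=snap('wrist','w4');b=snap('side','s4')
cv2.imwrite('pics/v4.png',np.hstack([cv2.resize(a,(400,300)),cv2.resize(b[100:250,120:320],(400,300))]))
E
```

```text
t 31.45 p [0.4058 0.307  0.1281] F [-0.3195 -0.1809  0.22  ] w 0.6503876326703214 0.0 q [ 0.4098  0.0933  1.8829 -0.      1.1639  0.5265]
```

View pics/v4.png

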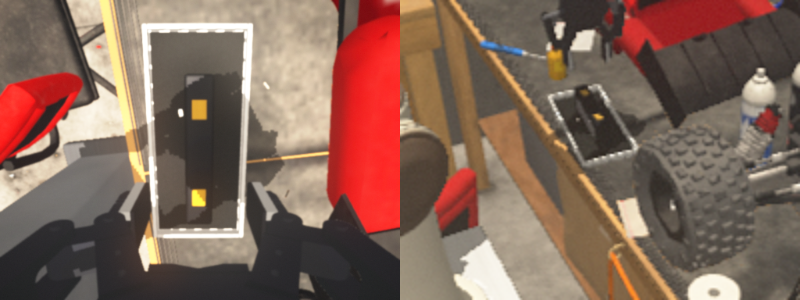

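The pack stands on its long edge inside the tray (wrist view 185–215 within 145–250), and the gripper is clear of it.

```bash
python3 -c "
from plant import bot
print(bot.close_job())"
```

```text
the job is handed in; nothing more can be done
None
```

I pressed the lever to its stop, drew the pack out of the dock by its broad faces, carried it over the wheel and set it on its long edge inside the tray; the job is handed in at about 31.5 s, with the gripper clear of the pack.

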